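# Dock the vial block on its hidden pin and hold it home

### The job

Pick the loose vial block up by its rib, set it over the low plate of the dock and butt its long side flush against the fixed row of vials there. Keeping it against the row, slide it along until it drops over the locating pin hidden beneath it, then press it down fully home against the spring and finish while still holding it down: do not let go. Leave the dropper bottle and the beaker beside the dock where they stand.

Things in the scene. Friction and masses are not known exactly. Their poses are not given: they have to be found in the camera images.
- vial_block: Loose plain metal vial block, 60 (its x) x 90 (its y) x 35 mm high plus a rib on top; foot of grey plastic, eight empty dark wells, about 0.25 kg. Starts on the worktop left of the dock. Origin: centre of its underside, z up. There a blind round bore opens, 14 mm wide and 14 mm deep, which takes the pin. Either 90 mm side may go against the row.
- rib_top (a point): Middle of the top of the block's grip rib, 60 mm above the block's underside; axes as the block's. The rib is 14 mm thick (x), 44 mm long (y) and stands 25 mm high on the middle of the block's top.
- dock_foot (a point): The fixed dock: foot and middle of the row's upright face, on top of the low plate (12 mm above the worktop). x points into the row, away from the robot; y along the face; z up. Plate: x = -85 to 0, y = -100 to 100 mm. Fixed steel row: x = 0 to 45 mm, as long, 34 mm high above the plate; its white vial caps (along x = 27 mm) reach 49 mm.
- slot_mid (a point): Middle of the dark slot in the plate, 30 mm before the row's face; axes as dock_foot. The fixed pin stands on this line at an unknown y from -18 to +18 mm, seen until the block covers it: 10 mm thick, 9 mm high, narrowing over its top 3 mm to 6 mm. Butted block: origin on this line. Seated: over the pin (2 mm play), z = 0. Elsewhere over the pin it stops at z = 9 mm.
- collar (a joint): Sprung steel ring round the pin, 22 mm across; m pressed down: 0 = up, 3 mm above the plate; 0.003 = level with the plate. It holds the dropped block 3 mm up, since the block's weight alone cannot press it; yields at 6 N, is fully down at 9.6 N, springs back if let go.
- dropper_bottle: Bystander: small dropper bottle with black cap, 31 mm across, 84 mm high, loose, origin at the centre of its underside.
- beaker: Bystander: small clear beaker 45 mm across, 57 mm high, loose, origin at the centre of its underside.
Mind the look-alikes: they are no part of the job. What is shaped like the vial_block but green or turquoise is not meant.

How it is judged:
On the way, in this order (a step that is already met when the one before it is completed fails the run):
1. the vial block is butted flush against the fixed row, low over the plate, not yet on the pin (x of vial_block in the frame of dock_foot between -0.0325 and -0.0275 m and angle between the y axis of vial_block and the y axis of dock_foot, either way round below 0.06 rad and angle between vial_block's own z axis and vertical below 0.06 rad and z of vial_block in the frame of dock_foot between -0.003 and 0.025 m and y of vial_block in the frame of dock_foot between -0.06 and 0.06 m), for 0.2 s.
2. slid along the row, the block has dropped over the pin (x of vial_block in the frame of dock_foot between -0.033 and -0.027 m and angle between the y axis of vial_block and the y axis of dock_foot, either way round below 0.06 rad and angle between vial_block's own z axis and vertical below 0.06 rad and y of vial_block in the frame of dock_foot between -0.024 and 0.024 m and z of vial_block in the frame of dock_foot below 0.0045 m), for 0.1 s.
At the end, for the whole second after the job is handed in: The vial block sits on the pin, flush with the row within 3 mm and parallel to it within 0.06 rad, upright within 0.06 rad, at most 1.2 mm above the plate, with the collar pressed down more than 1.8 mm; it is at rest and the fingers still hold or press it with more than 3 N (x of vial_block in the frame of dock_foot between -0.033 and -0.027 m and angle between the y axis of vial_block and the y axis of dock_foot, either way round below 0.06 rad and angle between vial_block's own z axis and vertical below 0.06 rad and y of vial_block in the frame of dock_foot between -0.024 and 0.024 m and z of vial_block in the frame of dock_foot below 0.0012 m and value of joint collar above 0.0018 m and contact force between the fingers and vial_block above 3 N and linear speed of vial_block below 0.01 m/s); the arm keeps its last pose, push and grip.
It fails at once if the dropper bottle is knocked or moved more than 20 mm (distance of dropper_bottle from where it was at the start of the episode above 0.02 m).
It fails at once if the beaker is knocked or moved more than 20 mm (distance of beaker from where it was at the start of the episode above 0.02 m).
It also fails if it takes over 58 s, if anything falls off the work surface, if the arm or the gripper's body presses on something with over 40 N, if the wrist force passes 120 N, or if a joint passes its speed limit or range.

### The arm

A 7-joint arm with a two-finger parallel gripper is mounted at the origin on the work surface; the furniture and walls round the work are solid. World frame = base frame: x ahead of the robot, y to its left, z up, the work surface at z = 0. Lengths are in m, angles in rad, forces in N, time in s.
With the tool pointing down it reaches from about 0.375 to 0.925 m from the base axis. Payload 3.1 kg.
Tool frame: the origin (TCP) lies between the finger pads; the fingertips stand 19 mm ahead of it and the grasp point (between the pads) is the TCP; z points along the fingers, y is the line along which they close (so a half turn about z gives the same grasp; the last joint's range is limited). The gripper opens to 85 mm and grips with 20 to 120 N. Pads are 22 mm wide; open, the fingers measure 114 mm over their backs; the gripper's body (76 mm by 85 mm) begins 54 mm behind the grasp point. The pads swing forward as they close: fully open they stand 13 mm farther back than shut.
Start: joints at [-1.326, 0.383, 0.044, 1.598, -0.018, 1.161, -0.05], TCP at [0.218, 0.612, 0.25] pointing down, gripper open.
Joint ranges: [-2.61, 2.61], [-0.41, 2.15], [-1.48, 1.57], [0, 2.5], [-1.57, 4.71], [0.05, 1.97], [-2.85, 2.85]. Speed limits (rad/s): [2.79, 2.79, 3.14, 3.14, 3.14, 3.14, 3.14].

### API

Orientations are given as a unit quaternion [x, y, z, w].
In Python, from bench import move_ptp, movel, move_j, move_gripper, pause, inverse_kinematics, read_camera, camera_params, MotionError, sign_off, look_for, tip_of, read_time_s, read_qpos, read_joint_vel, read_effort, read_eef_pos, read_tcp_rot, read_ft_force, read_ft_torque, read_finger_gap, read_grasp_force gives the robot as it stands. Calls block until the motion is done:
- move_ptp(position, orientation): joint-space move of the TCP to a pose.
- movel(position, orientation=None, speed=0.15): straight line of the TCP; orientation=None keeps the orientation; speed is the mean speed in m/s.
- move_j(angles): joint-space move.
- move_gripper(opening, effort=None): finger opening in m; effort is the grip in N (None keeps the last); returns when the fingers have stopped.
- pause(seconds).
- inverse_kinematics(position, orientation): joint angles nearest the present ones, or None.
- read_camera(name): name is "scene" or "top" or "wrist"; returns the picture (384x512x3 uint8, red, green, blue); there is no depth.
- camera_params(name): a dict with "K" (3x3 intrinsics, pixels), "dist_coeffs" ([k1, k2, p1, p2, k3] as OpenCV has them; the pictures are not rectified), "camera_from_world" (4x4, takes a point from world to camera coordinates). Camera axes: x right, y down, z forward; pixel columns grow to the right and rows downward; lengths in m; the calibration is good to about 2 mm. A picture is of the moment at which its call begins: read the wrist's pose just before it. camera_params takes no time and is no camera call; for the wrist camera it gives the pose at the moment of the call.
A pose or a line that the arm cannot do raises MotionError and nothing moves.
- sign_off(): hands the job in; it is judged then, once.
Trained networks look in the newest picture that a camera, given by its name, has taken for a name from the list of things; names that differ only in an ending like _2 or _b are one class to them, and where a whole thing is asked for, a point or a joint stands for the part that bears it (a point fixed in the world has none). Each returns a list of dicts, best first, with "confidence" (0 to 1); they miss things now and then, are a little off and sometimes report something else, mostly with a low value. They report only what shows in the picture. A call takes as long as a camera call. They do not tell look-alikes from the thing itself.
- look_for(camera, name): "at" ([column, row] in pixels, amid what is visible of it).
- tip_of(camera, name): "at" ([column, row] in pixels: a listed point, or the origin of a listed thing).
Readings, each from a call of its own:
- read_time_s(): time.
- read_qpos(): joint angles.
- read_joint_vel(): joint speeds.
- read_effort(): joint torques, N m.
- read_eef_pos(): TCP position.
- read_tcp_rot(): TCP orientation.
- read_ft_force(): force on the tool from outside, world axes, zero at the start.
- read_ft_torque(): the same for the moment, N m.
- read_finger_gap(): finger opening in m.
- read_grasp_force(): force on a finger pad.
Only numpy, scipy, OpenCV 4.12 (cv2) and the standard library are available. Lean on these libraries where they do the work, as an engineer would, in place of code of your own. Each camera call takes 0.05 s, during which the arm holds its last target. There are 200 camera calls.

## Working session

There is one attempt and no reset: what is moved stays moved. The work goes in short steps, each a Python script; the robot and the scene stay as the last script left them, time stands still between calls to the robot, and variables do not carry over. Pictures are saved under pics/ and viewed, at most 10 in all, crops included, and the job is handed in when it is done.

```bash
ls; mkdir -p pics; cat > h.py <<'E'
from bench import *
import numpy as np, cv2
def snap(cam,name):
    im=read_camera(cam); cv2.imwrite(f'pics/{name}.png',cv2.cvtColor(im,cv2.COLOR_RGB2BGR)); return im
def ray(cam,uv,z,P=None):
    P=P or camera_params(cam); K=np.array(P['K']);T=np.array(P['camera_from_world'])
    n=cv2.undistortPoints(np.array(uv,float).reshape(1,1,2),K,np.array(P['dist_coeffs']))[0,0]
    c=-T[:3,:3].T@T[:3,3]; d=T[:3,:3].T@np.array([n[0],n[1],1]); return c+d*(z-c[2])/d[2]
def proj(cam,p,P=None):
    P=P or camera_params(cam);T=np.array(P['camera_from_world'])
    return cv2.projectPoints(np.array(p,float).reshape(-1,1,3),cv2.Rodrigues(T[:3,:3])[0],T[:3,3],np.array(P['K']),np.array(P['dist_coeffs']))[0][:,0]
E
python3 - <<'E'
from h import *
a=snap('top','top0');b=snap('scene','scene0')
for cam in('top','scene'):
  for n in('vial_block','rib_top','dock_foot','slot_mid','collar','dropper_bottle','beaker'):
    for f in(look_for,tip_of):
      try:print(cam,n,f.__name__,[(np.round(d['at'],1).tolist(),round(d['confidence'],2)) for d in f(cam,n)])
      except Exception as e:print(cam,n,f.__name__,e)
print(read_time_s(),read_tcp_rot())
E
```

```text
pics
top vial_block call [([144.1, 258.3], 0.95), ([357.3, 190.7], 0.91), ([176.3, 184.2], 0.79)]
top vial_block call [([177.6, 183.0], 0.95), ([146.9, 257.6], 0.75), ([355.2, 189.7], 0.63), ([275.3, 161.3], 0.32)]
top rib_top call [([176.4, 181.8], 0.77), ([149.7, 258.5], 0.67), ([353.4, 192.4], 0.58)]
top rib_top call [([354.1, 192.5], 0.91), ([145.8, 260.9], 0.65), ([175.3, 179.7], 0.62)]
top dock_foot call [([276.3, 157.0], 0.85)]
top dock_foot call [([272.8, 151.3], 0.66)]
top slot_mid call [([273.6, 155.2], 0.8)]
top slot_mid call [([274.6, 164.2], 0.79)]
top collar call []
top collar call it knows: beaker, dock_foot, dropper_bottle, rib_top, slot_mid, vial_block
top dropper_bottle call [([198.6, 127.2], 0.77)]
top dropper_bottle call [([199.9, 128.8], 0.58)]
top beaker call [([170.3, 130.4], 0.65)]
top beaker call [([173.8, 133.2], 0.88)]
scene vial_block call [([368.7, 261.3], 0.98), ([201.4, 200.8], 0.65)]
scene vial_block call [([205.9, 210.3], 0.82), ([366.7, 266.4], 0.66)]
scene rib_top call [([205.2, 203.2], 0.96), ([368.1, 260.4], 0.71)]
scene rib_top call [([203.1, 187.8], 0.74), ([367.9, 240.3], 0.65)]
scene dock_foot call [([303.1, 217.9], 0.61)]
scene dock_foot call [([302.9, 217.8], 0.68)]
scene slot_mid call [([306.1, 221.0], 0.65)]
scene slot_mid call [([301.2, 220.1], 0.79)]
scene collar call [([204.2, 202.7], 0.25)]
scene collar call it knows: beaker, dock_foot, dropper_bottle, rib_top, slot_mid, vial_block
scene dropper_bottle call [([257.6, 183.8], 0.75), ([202.2, 202.9], 0.42)]
scene dropper_bottle call [([257.7, 197.0], 0.82), ([301.6, 217.1], 0.34)]
scene beaker call [([232.2, 185.5], 0.88), ([306.3, 222.6], 0.57)]
scene beaker call [([230.3, 192.3], 0.82)]
1.4 [ 1.70544012e-01  9.85350059e-01 -1.06913732e-05 -2.57067569e-05]
```

View pics/top0.png

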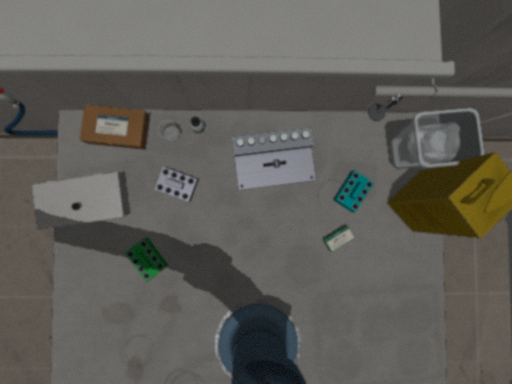

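View pics/scene0.png

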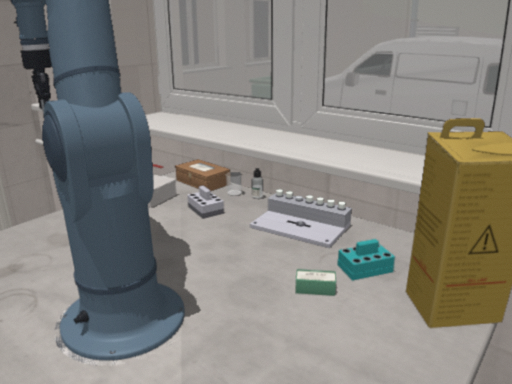

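Candidates in top: grey metal (176,184), green (146,258), turquoise (354,190). The grey metal one fits: it is left of the dock, with a grey foot, and it is neither green nor turquoise. I'll confirm with a crop.

```bash
python3 - <<'E'
from h import *
im=cv2.imread('pics/top0.png')
c=cv2.resize(im[105:215,140:330],None,fx=4.2,fy=4.2,interpolation=cv2.INTER_CUBIC); c=cv2.convertScaleAbs(c,alpha=1.4)
cv2.imwrite('pics/crop0.png',c)
for n,uv,z in(('block',(177.6,183),0),('rib',(176,181),.06),('slot',(274.6,164.2),.012),('foot',(272.8,153),.012),('bottle',(199,128.8),0),('beaker',(173,133),0),('base',(258,345),0)):print(n,ray('top',uv,z).round(4))
print(proj('top',read_eef_pos()), np.array(camera_params('wrist')['camera_from_world']).round(3), camera_params('wrist')['K'])
E
```

```text
block [0.4054 0.207  0.    ]
rib [0.4049 0.1997 0.06  ]
slot [ 0.4534 -0.0419  0.012 ]
foot [ 0.4823 -0.0374  0.012 ]
bottle [0.547  0.1537 0.    ]
beaker [0.5356 0.2208 0.    ]
base [-0.0045  0.0006  0.    ]
[[-67.39181675 271.39185404]] [[ 0.337  0.942 -0.    -0.65 ]
 [ 0.906 -0.324  0.274 -0.034]
 [ 0.258 -0.092 -0.962  0.379]
 [ 0.     0.     0.     1.   ]] [[273.66069835   0.         256.44083894]
 [  0.         273.66069835 195.21249322]
 [  0.           0.           1.        ]]
```

View pics/crop0.png

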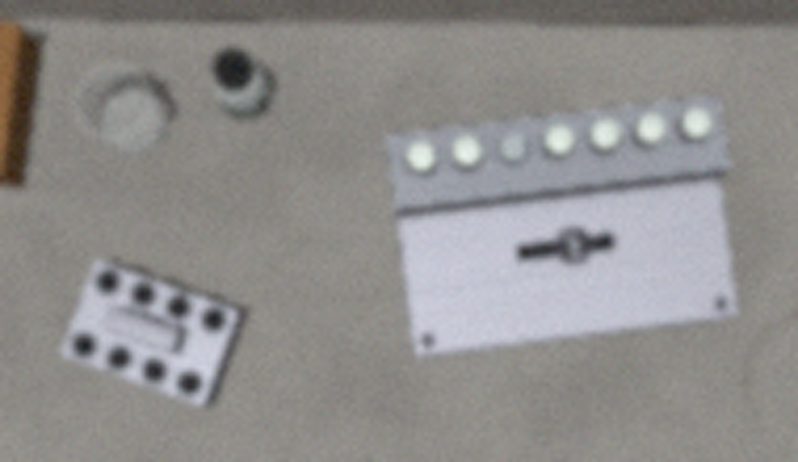

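The crop confirms it: plain metal block with eight dark wells and a rib at top (176,184). The pin shows in the slot at top (276.7,163), slightly right of middle. The dock yaw is about +6° and the block yaw about -18°. Next, wrist views of the dock and then the block.

```bash
cat >> h.py <<'E'
def quat(a):  # tool down, y axis at yaw a
    from scipy.spatial.transform import Rotation as R
    x=[-np.sin(a),np.cos(a),0];y=[np.cos(a),np.sin(a),0]
    return R.from_matrix(np.array([x,y,[0,0,-1]]).T).as_quat()
E
python3 - <<'E'
from h import *
import json
print(ray('top',(276.7,163.1),.02))
out={}
for n,p,a in(('dock',[.455,-.042,.22],.107),('block',[.405,.203,.2],-.317)):
    move_ptp(p,quat(a)); pause(.3)
    P=camera_params('wrist'); snap('wrist','w_'+n)
    out[n]={k:np.array(v).tolist() for k,v in P.items()}
    for m in(('dock_foot','slot_mid') if n=='dock' else('vial_block','rib_top')):
        for d in tip_of('wrist',m):print(m,np.round(d['at'],1),d['confidence'],ray('wrist',d['at'],{'vial_block':0,'rib_top':.06}.get(m,.012)).round(4))
json.dump(out,open('P.json','w'))
print(read_time_s(),read_qpos())
E
```

```text
[ 0.45505846 -0.04657983  0.02      ]
dock_foot [280.6 172.7] 0.93 [ 0.4828 -0.0344  0.012 ]
slot_mid [254.8 174.1] 0.62 [ 0.4514 -0.0396  0.012 ]
slot_mid [355.5  15.9] 0.32 [0.5424 0.1482 0.012 ]
vial_block [252.6 175.4] 0.62 [0.4002 0.2064 0.    ]
vial_block [ 90.3 165.5] 0.62 [0.216  0.2808 0.    ]
rib_top [250.7 186.8] 0.84 [0.3994 0.2078 0.06  ]
rib_top [ 56.1 179.7] 0.8 [0.2131 0.2774 0.06  ]
5.7583 [-1.15389646  0.05605071  0.62337772  2.12817151 -0.0397708   0.96816116
 -0.82658857]
```

View pics/w_dock.png

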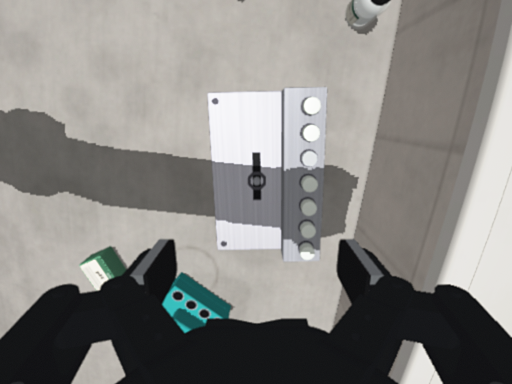

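View pics/w_block.png

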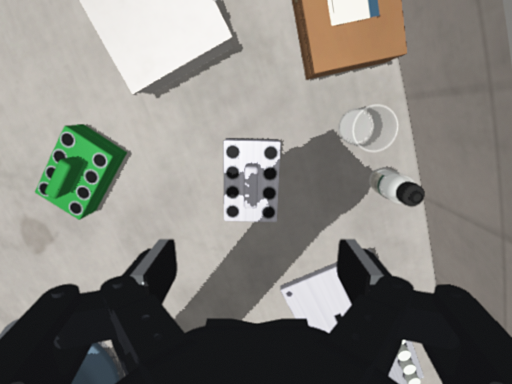

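Dock view: plate corners about (208,94), (218,250), foot line about x=282, slot (256,153)-(257,200), and pin at (257,181). Block view: metal block's top corners are (225,139), (281,139), (279,221) and (224,221), and the rib is near (251,186). I'll fit poses from the refined corners.

```bash
python3 - <<'E'
from h import *
import json
P=json.load(open('P.json'))
def ref(n,pts):
    g=cv2.cvtColor(cv2.imread(f'pics/w_{n}.png'),cv2.COLOR_BGR2GRAY)
    return cv2.cornerSubPix(g,np.array(pts,np.float32).reshape(-1,1,2),(4,4),(-1,-1),(3,30,.01))[:,0]
def fit(n,pts,z,model):
    c=ref(n,pts); print(c.round(1).tolist())
    w=np.array([ray('wrist',u,z,P[n])[:2] for u in c]);m=np.array(model)
    mc,wc=m.mean(0),w.mean(0);U,S,V=np.linalg.svd((m-mc).T@(w-wc));R=(U@V).T
    t=wc-R@mc; print(n,'yaw',np.arctan2(R[1,0],R[0,0]),'t',t.round(4),'res mm',((w-(m@R.T+t))*1e3).round(1).tolist()); return R,t
fit('block',[(225,139),(281,139),(279,221),(224,221)],.035,[(-.03,.045),(.03,.045),(.03,-.045),(-.03,-.045)])
R,t=fit('dock',[(208,94),(218,250),(282,92),(282,249)],.012,[(-.085,.1),(-.085,-.1),(0,.1),(0,-.1)])
for n,u,z in(('slotTop',(256.3,153),.012),('slotBot',(257,200),.012),('pin',(257,181),.018)):
    w=ray('wrist',u,z,P['dock'])[:2]; print(n,w.round(4),(R.T@(w-t)).round(4))
im=cv2.imread('pics/w_dock.png')[80:260,195:335]; im2=cv2.imread('pics/w_block.png')[125:235,205:300]
a=cv2.resize(im,(420,540),interpolation=cv2.INTER_CUBIC);b=cv2.resize(im2,(380,440),interpolation=cv2.INTER_CUBIC)
o=np.zeros((540,800,3),np.uint8);o[:,:420]=a;o[:440,420:]=b;cv2.imwrite('pics/c2.png',o)
E
```

```text
[[224.1999969482422, 139.60000610351562], [280.6000061035156, 141.1999969482422], [279.0, 221.0], [224.0, 221.0]]
block yaw -0.33473417408177264 t [0.4001 0.2057] res mm [[0.7, -0.1], [-0.8, -0.4], [1.2, 0.3], [-1.1, 0.1]]
[[207.5, 92.69999694824219], [218.0, 250.0], [282.3999938964844, 90.0999984741211], [281.5, 246.1999969482422]]
dock yaw 0.13270496634851783 t [ 0.4847 -0.0367] res mm [[0.1, -1.6], [-0.4, -0.5], [1.1, -0.9], [-0.8, 3.0]]
slotTop [ 0.4505 -0.0134] [-0.0308  0.0276]
slotBot [ 0.4578 -0.0723] [-0.0315 -0.0317]
pin [ 0.4549 -0.0464] [-0.0308 -0.0057]
```

View pics/c2.png

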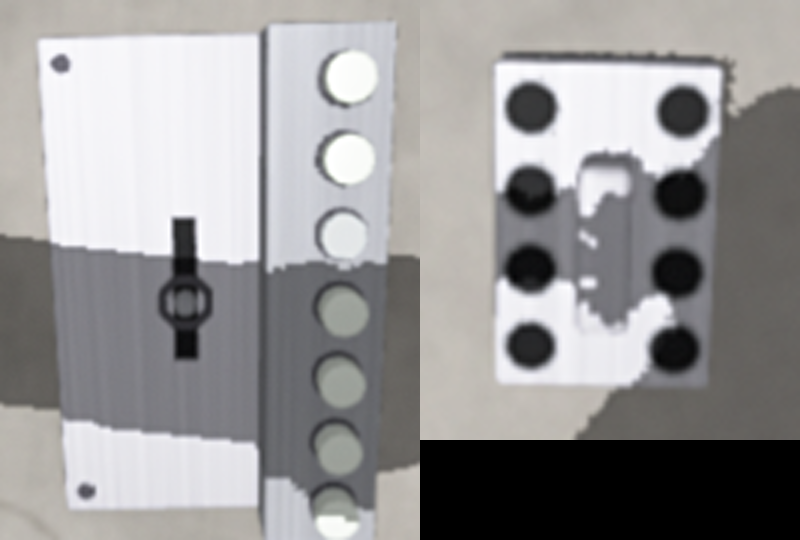

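```bash
python3 - <<'E'
from h import *
import json
P=json.load(open('P.json'))
def fit(n,c,z,model):
    w=np.array([ray('wrist',u,z,P[n])[:2] for u in c]);m=np.array(model)
    mc,wc=m.mean(0),w.mean(0);U,S,V=np.linalg.svd((m-mc).T@(w-wc));R=(U@V).T
    t=wc-R@mc; print(n,'yaw',np.arctan2(R[1,0],R[0,0]),'t',t.round(4),'res mm',((w-(m@R.T+t))*1e3).round(1).tolist()); return R,t
fit('block',[(224,140.5),(280.5,140.5),(277,221.2),(224.2,221)],.035,[(-.03,.045),(.03,.045),(.03,-.045),(-.03,-.045)])
R,t=fit('dock',[(207.7,93.3),(218,249.7),(282,91.3),(282.2,250)],.012,[(-.085,.1),(-.085,-.1),(0,.1),(0,-.1)])
for n,u,z in(('slotTop',(256,152.7),.012),('slotBot',(257,199.7),.012),('pin',(257,180.7),.018)):
    w=ray('wrist',u,z,P['dock'])[:2]; print(n,w.round(4),(R.T@(w-t)).round(4))
E
```

```text
block yaw -0.33786810797340827 t [0.3995 0.2058] res mm [[0.6, -1.0], [-0.2, 0.4], [-0.3, 0.8], [-0.1, -0.2]]
dock yaw 0.1291480216600229 t [ 0.4852 -0.0386] res mm [[-0.3, -0.6], [-0.5, 1.6], [-0.0, -0.4], [0.8, -0.6]]
slotTop [ 0.4501 -0.0131] [-0.0314  0.0298]
slotBot [ 0.4577 -0.0719] [-0.0315 -0.0295]
pin [ 0.4549 -0.0461] [-0.031  -0.0035]
```

```bash
cat >> h.py <<'E'
YAW=.129; D=np.array([.4845,-.0386,.012]); 
RD=np.array([[np.cos(YAW),-np.sin(YAW),0],[np.sin(YAW),np.cos(YAW),0],[0,0,1]])
def W(x,y,z): return D+RD@np.array([x,y,z+.057])   # block origin in dock frame -> TCP
def F(): return RD.T@np.array(read_ft_force())
def B():
    q=RD.T@(np.array(read_eef_pos())-D); q[2]-=.057; return q
E
python3 - <<'E'
from h import *
q=quat(-.338)
movel([.3995,.2058,.11],q); movel([.3995,.2058,.057],speed=.08)
print('down',read_ft_force(),read_eef_pos()); move_gripper(0,70)
print(read_finger_gap(),read_grasp_force(),read_ft_force(),read_eef_pos())
movel([.3995,.2058,.135]); print(read_finger_gap(),read_ft_force())
move_ptp(W(-.05,.02,.06),quat(YAW)); pause(.2)
print(B(),F(),read_finger_gap(),read_time_s()); snap('scene','s1')
im=cv2.imread('pics/s1.png')[130:260,150:370]; cv2.imwrite('pics/s1c.png',cv2.resize(im,None,fx=3.5,fy=3.5,interpolation=cv2.INTER_CUBIC))
E
```

```text
down [-0.39322765 -0.03749117 -0.26754445] [0.39986103 0.20587051 0.05718513]
0.012798010347291349 69.22869086265564 [ 0.17599875 -0.62896744  1.08121401] [0.3998024  0.20589363 0.05718121]
0.012492357056992682 [-0.32657675  0.42428642 -1.83374147]
[-0.04966506  0.02153048  0.05987169] [-0.14965171 -0.12727798 -2.71936214] 0.012428668898639321 9.8167
```

View pics/s1c.png

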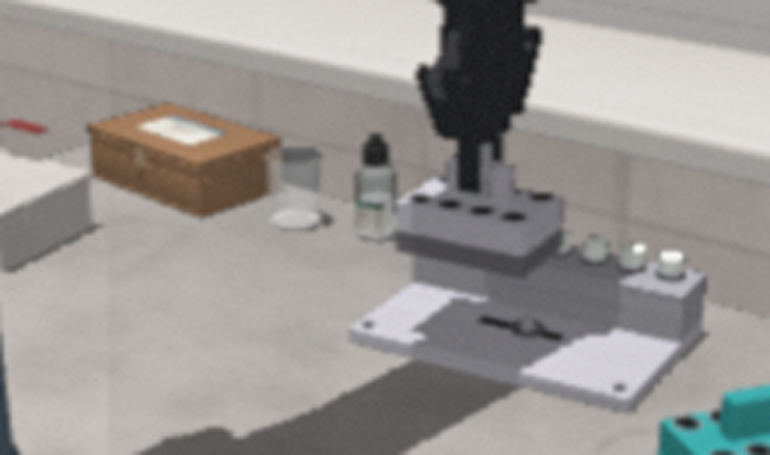

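The block is held level by its rib (crop 480,200), above the dock; bottle (375,190) and beaker (297,190) are untouched. Lower it and butt it against the row.

```bash
python3 - <<'E'
from h import *
movel(W(-.044,.02,.012),quat(YAW),speed=.08); pause(.2)
f0=F(); print(B(),f0)
x=-.036; movel(W(x,.02,.012),speed=.03)
while x<-.022:
    movel(W(x,.02,.012),speed=.02); f=F()-f0
    if f[0]<-6: break
    x+=.0007
pause(.4)
print('cmd',x,B(),F()-f0,np.array(read_ft_torque()).round(2),read_finger_gap(),read_time_s())
E
```

```text
[-0.04355225  0.02000519  0.01249453] [-1.15282132 -0.28625833 -2.02406285]
cmd -0.02550000000000001 [-0.02934957  0.02004021  0.01095803] [-5.31842225 -0.70871228  4.10115462] [-0.27  1.67  0.12] 0.012764315247843291 15.6417
```

```bash
python3 - <<'E'
from h import *
X=-.0255; z=.012; y=.02
while z>.004:                      # settle lightly onto the pin
    z-=.0007; movel(W(X,y,z),speed=.02); f=F()
    if f[2]>6: break
pause(.1); print('on pin',z,B().round(4),F().round(1),read_time_s())
z0=B()[2]
while y>-.022:
    y-=.0012; movel(W(X,y,z),speed=.02); b=B(); f=F()
    print(round(y,4),b.round(4),f.round(1))
    if z0-b[2]>.0025 or f[2]<0: break
print(read_time_s())
E
```

```text
on pin 0.009200000000000003 [-0.0293  0.0202  0.0089] [-10.   -0.1  10.3] 16.7417
0.0188 [-0.0293  0.0201  0.0089] [-9.   3.1 10.7]
0.0176 [-0.0293  0.02    0.0089] [-10.3   4.3  11.1]
0.0164 [-0.0292  0.0198  0.0089] [-10.4   6.5  12.2]
0.0152 [-0.0293  0.0196  0.0089] [-10.4   7.2  13.6]
0.014 [-0.0292  0.0194  0.009 ] [-10.6   9.9  13.7]
0.0128 [-0.0292  0.0192  0.0091] [-10.9  11.5  14.4]
0.0116 [-0.0292  0.019   0.0091] [-10.9  12.7  15.6]
0.0104 [-0.0292  0.0187  0.0091] [-11.1  14.2  16. ]
0.0092 [-0.0291  0.0185  0.0092] [-11.   17.1  16.6]
0.008 [-0.0292  0.018   0.0092] [-12.   17.5  17.6]
0.0068 [-0.0292  0.0166  0.0092] [-11.7  16.7  17.8]
0.0056 [-0.0292  0.0152  0.0092] [-12.1  17.9  17.5]
0.0044 [-0.0291  0.0139  0.0092] [-11.2  16.8  17.8]
0.0032 [-0.0292  0.0126  0.0091] [-10.7  15.7  16.2]
0.002 [-0.0292  0.0114  0.0091] [-10.5  15.5  15.6]
0.0008 [-0.0292  0.01    0.0091] [-10.   16.4  17.6]
-0.0004 [-0.0292  0.0088  0.0091] [-10.6  15.8  16.7]
-0.0016 [-0.0292  0.0075  0.0091] [-10.3  15.5  16.2]
-0.0028 [-0.0292  0.0062  0.009 ] [-9.6 16.1 15.5]
-0.004 [-0.0292  0.0049  0.009 ] [-10.6  15.9  15.5]
-0.0052 [-0.0292  0.0037  0.009 ] [-9.8 15.2 15.1]
-0.0064 [-0.0292  0.0025  0.0089] [-10.1  15.3  14.6]
-0.0076 [-0.0292  0.0009  0.0088] [-8.8 14.8 13.5]
-0.0088 [-0.0293 -0.0049  0.0078] [-6.1  2.5 -2.4]
22.7417
```

```bash
python3 - <<'E'
from h import *
X=-.0262;y=-.0065
z=.0088
while z>-.03:
    movel(W(X,y,z),speed=.02); b=B();f=F(); print(round(z,4),b.round(4),f.round(1))
    if f[2]>22: break
    if b[2]>.0062 and f[2]>6: print('blocked');break
    z-=.0012
print(read_time_s())
E
```

```text
0.0088 [-0.0294 -0.0053  0.0076] [-5.7  1.5 -1.3]
0.0076 [-0.0295 -0.0055  0.0065] [-6.5  0.6 -0.4]
0.0064 [-0.0294 -0.0057  0.0053] [-6.1  1.6 -0.4]
0.0052 [-0.0295 -0.0059  0.0041] [-6.3  1.9 -0.2]
0.004 [-0.0294 -0.006   0.0031] [-7.7  0.5  1. ]
0.0028 [-0.0295 -0.006   0.0022] [-7.9  0.7  5. ]
0.0016 [-0.0295 -0.0061  0.0013] [-8.8  0.6  7.6]
0.0004 [-0.0295 -0.006   0.0003] [-10.2   1.   10.7]
-0.0008 [-0.0295 -0.0059  0.0002] [-13.7   2.9  22. ]
-0.002 [-0.0294 -0.0059  0.0001] [-17.1   3.5  34.4]
25.2667
```

The force curve shows the collar yielding from z=3 mm to 0, then a hard stop. One look before handing in.

```bash
python3 - <<'E'
from h import *
pause(.8); print(B().round(4),F().round(1),read_grasp_force(),read_finger_gap(),read_tcp_rot().round(4),quat(YAW).round(4),read_time_s())
snap('scene','s2')
im=cv2.imread('pics/s2.png')[130:260,150:370]; cv2.imwrite('pics/s2c.png',cv2.resize(im,None,fx=3.5,fy=3.5,interpolation=cv2.INTER_CUBIC))
E
```

```text
[-0.0294 -0.0059  0.0001] [-18.    3.6  33.9] 74.19044137001038 0.012542544078764074 [ 0.6602  0.751  -0.0012 -0.0053] [0.6601 0.7512 0.     0.    ] 26.0667
```

View pics/s2c.png

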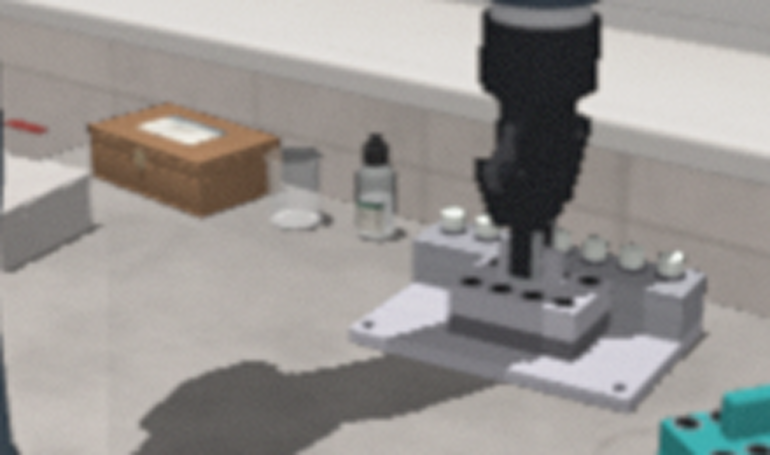

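The block sits flat on the plate (525,310), flush against the row and still held. The bottle and beaker haven't moved.

```bash
python3 -c "
from bench import *
print(sign_off())"
```

```text
the job is handed in; nothing more can be done
None
```

I handed the job in at about 26 s of robot time, with the metal vial block flush against the row, dropped over the pin and still held pressed fully down (about 34 N); the dropper bottle and beaker are where they stood, and `sign_off` gave no verdict.

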